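# Stand the oil bottle up and snap its cap home

## Task

Put the small steel oil bottle away: it leans in its pouring cradle, so first set it upright, then put the ribbed snap cap from the worktop over its neck and press straight down until it clicks past the spring beads and is fully home. Keep pressing firmly after the click, with about 10 N, and finish while still holding that push on the cap, the bottle still upright; do not let go or lift off. Leave the wide flat jar lid and the other things where they are.

Things in the scene. Friction and masses are not known exactly. Their poses are not given: they have to be found in the camera images.
- stand: Cradle: fixed dark steel foot plate 120 x 110 x 10 mm with two upright cheeks 40 mm wide, 105 mm high, outer faces 39 mm either side of the middle (46 mm with pivot studs). Origin: centre of the underside, on the worktop. z up; y along the tilting axis, which runs level 85 mm above the origin; x square to it.
- tilt (a joint): Tilt of the bottle: 0 upright, positive leans the neck to the stand's -x; range -0.5 to 0.9, starts 0.25 to 0.5. Friction hinge of 0.25 N m, no stop or notch at upright: it stays where it is left. Closed fingers pointing down, tips about 110 mm above the worktop (below the collar), pushed level against the collar's leaning side (5 to 10 N), swing it.
- bottle: Steel bottle, 133 mm tall. Origin: on its axis where the tilting axis crosses, 55 mm above its underside; z towards the mouth. Above the origin: body 54 mm across up to 0, cone to 30 mm across at 35 mm, flaring to a collar 40 mm across at 56 to 60 mm (its top is the cap's seat), neck 24 mm across at 60 to 74 mm, nose tapering to 16 mm across at the mouth, 78 mm.
- seat (a point): Centre of the collar's top face, on the bottle's axis; the cap's underside rests here when home. z along the bottle. With the bottle upright it is 145 mm above the worktop. Four spring-loaded steel beads stick 3 mm out of the neck, centred 9.5 mm above the seat.
- mouth (a point): Centre of the bottle's mouth, 18 mm above the seat along the bottle.
- cap: Grey ribbed plastic snap cap, 23 mm tall, about 30 g, standing open side down on the worktop. Origin: centre of its underside; z up through its closed flat top. Grip part 38 mm across from 5.5 mm up to the top; skirt 45 mm across on the lowest 5 mm. Twelve flats face along its x axis and every 30 degrees from it. Hollow: 26 mm opening in a 3 mm lip, cavity 32 mm wide, 17 mm deep above it.
- cap_top (a point): Centre of the cap's flat top, 23 mm above its origin. Lowered over the neck, the cap meets the beads with its underside 13.5 mm above the seat; pressing on takes 7 to 10 N, which drops suddenly some 9 mm above the seat as the beads snap over the lip and draw the cap down; it then seats solidly on the collar. It can be pressed while gripped, or with closed fingers on its top.
- jar_lid: Wide flat grey jar lid, 56 mm across and 12 mm high, which does not fit the bottle. Origin: centre of its underside. Leave alone.
- garlic_1: Garlic bulb about 50 mm across, 51 mm tall, origin at its underside. Leave alone.
- measure_tbsp: Measuring spoon 118 mm long, 46 mm wide, 22 mm high. Leave alone.
- kitchen_timer: Round kitchen timer 70 mm across, 50 mm high, origin at its underside. Leave alone.
- mill_1: Small shaker 44 mm across, 90 mm tall, origin at its underside. Leave alone.
There are look-alikes about, which are no part of the job. Leave any yellow look-alike of the cap alone.

How it is judged:
By the outcome, as a careful person would: the job done as asked, in the order asked, and still so for the second after the job is handed in, while the arm keeps its last pose, push and grip.
It also fails if it takes over 61 s, if anything falls off the work surface, if the arm or the gripper's body presses on something with over 40 N, if the wrist force passes 120 N, or if a joint passes its speed limit or range.

## Robot

A 7-joint arm with a two-finger parallel gripper is mounted at the origin on a cart in front of the work surface, level with it; the furniture and walls round the work are solid. World frame = base frame: x ahead of the robot, y to its left, z up, the work surface at z = 0. Lengths are in m, angles in rad, forces in N, time in s.
With the tool pointing down it reaches from about 0.4 to 0.9 m from the base axis. Payload 5.5 kg.
Tool frame: the origin (TCP) lies on the mounting face of the last link; the fingertips stand 173 mm ahead of it and the grasp point (between the pads) lies 155 mm ahead of it; z points along the fingers, y is the line along which they close (so a half turn about z gives the same grasp; the last joint's range is limited). The gripper opens to 85 mm and grips with 20 to 120 N. Pads are 22 mm wide; open, the fingers measure 114 mm over their backs; the gripper's body (76 mm by 85 mm) begins 54 mm behind the grasp point. The pads swing forward as they close: fully open they stand 13 mm farther back than shut.
Start: joints at [1.373, 0.501, -0.427, 1.55, 0.221, 1.138, -0.21], TCP at [0.289, -0.582, 0.405] pointing down, gripper open.
Joint ranges: [-2.88, 2.88], [-0.31, 2.03], [-1.54, 1.56], [0.2, 2.42], [-1.41, 4.55], [0.19, 2.02], [-2.57, 2.57]. Speed limits (rad/s): [2.57, 2.57, 3.14, 3.14, 3.14, 3.14, 3.14].

## Interface

Orientations are given as [roll, pitch, yaw] about the fixed x, y, z axes, in that order (R = Rz(yaw) Ry(pitch) Rx(roll)).
In Python, from workcell import status, vision, r gives the robot as it stands. The module is installed in compiled form; this text tells all that it offers.
- The arm moves only by the tool jog_arm, never from a script. Its argument "series" is a list of rows, each an object of numbers: "grip": the opening, from 0 (shut) to 1 (fully open); "x", "y", "z": the shift along the tool's x, y, z as a fraction of full scale; "wx", "wy", "wz": the turn, a rotation vector about the tool's x, y, z as a fraction of full scale. A call has 1 to 20 rows; each row is the pose to reach, as a shift and turn from the pose commanded when the call began, along the tool's axes at that moment; what a row does not reach only later rows make up. Full scale, the value 1, is 0.25 m for a shift and 2 rad for a turn. A row lasts 1/12 s, in which the tool goes at most 41.7 mm and 7.16 degrees, less where a joint would pass 70% of its speed; a pose out of reach is approached as far as the arm can. A call with a number of a shift or a turn outside -1 to 1 is refused whole. A call with a gripper value outside its range is refused whole. The fingers move at their own pace and stop on an object; "newtons" is the grip in N (left out, the last holds). Time passes only in rows, so rows that repeat a pose let the fingers close. It gives the time, the measured TCP pose, the force, the opening and the grip force at its end, in the units of the state.
- status.observe(): the state, without advancing time (a new reading comes with each control period).
- vision.snapshot(name): name is "side" or "top" or "wrist"; returns (picture, depth): 480x640x3 uint8, red, green, blue; 480x640 float32, m along the optical axis (not along the pixel's ray), 0 where there is no reading.
- vision.calibration(name): a dict with "fx", "fy", "cx", "cy" (pixels), "k1" (the pictures are not rectified: a ray, as slopes to the right and down, at radius r is drawn at 1 + k1 r^2 times it, then the intrinsics apply), "rvec" (rotation vector, rad) and "tvec" (3), from world to camera coordinates, as OpenCV has them. Camera axes: x right, y down, z forward; pixel columns grow to the right and rows downward; lengths in m; the calibration is good to about 2 mm. A picture is of the moment at which its call begins: read the wrist's pose just before it. calibration takes no time and is no camera call; for the wrist camera it gives the pose at the moment of the call.
- r.job_done(): hands the job in; it is judged then, once.
The state is a dict: "time": time; "q": joint angles; "joint_vel": joint speeds; "effort": joint torques, N m; "position": TCP position; "ee_rot": TCP orientation; "contact_force": force on the tool from outside, world axes, zero at the start; "wrist_torque": the same for the moment, N m; "width": opening from 0.0 (shut) to 1.0 (fully open); "finger_force": force on a finger pad.
Only numpy, scipy, OpenCV 4.12 (cv2) and the standard library are available. Lean on these libraries where they do the work, as an engineer would, in place of code of your own. Each camera call takes 0.05 s, during which the arm holds its last target. There are 200 camera calls.

## Working session

There is one attempt and no reset: what is moved stays moved. The work goes in short steps, Python scripts to look and compute and a tool call to move; the robot and the scene stay as the last step left them, time stands still between calls to the robot, and variables do not carry over. Pictures are saved under pics/ and viewed, at most 11 in all, crops included, and the job is handed in when it is done.

Besides the shell and the picture viewer there is one more tool, called after "Emit:" as name([rows], argument=value, ...), one row to a line, values as JSON. jog_arm: Moves the arm, as the interface text tells. Shift numbers are shares of 0.25 m and turn numbers shares of 2 rad, none past 1 either way. Its arguments: {"type":"object","properties":{"series":{"type":"array"},"newtons":{"type":"number"}},"required":["series"]}

```bash
mkdir -p pics
cat > h.py <<'E'
import numpy as np, cv2
from workcell import status, vision, r
def snap(n,f=None):
    c=vision.calibration(n); p,d=vision.snapshot(n)
    if f: cv2.imwrite('pics/'+f,p[:,:,::-1])
    return c,p,d
def rays(c,uv):
    uv=np.asarray(uv,float).reshape(-1,1,2)
    K=np.array([[c['fx'],0,c['cx']],[0,c['fy'],c['cy']],[0,0,1]])
    n=cv2.undistortPoints(uv,K,np.array([c['k1'],0,0,0,0.]))[:,0]
    R=cv2.Rodrigues(np.array(c['rvec'],float))[0]; t=np.array(c['tvec'],float).ravel()
    return -R.T@t, np.c_[n,np.ones(len(n))]@R   # origin, dirs (unit depth)
def plane(c,uv,z):
    o,d=rays(c,uv); return o+d*((z-o[2])/d[:,2])[:,None]
def cloud(c,d):
    v,u=np.mgrid[0:480,0:640]; o,dr=rays(c,np.c_[u.ravel(),v.ravel()])
    P=o+dr*d.ravel()[:,None]; P[d.ravel()==0]=np.nan; return P.reshape(480,640,3)
E
python3 - <<'E'
from h import *
for n in('side','top','wrist'):
    c,p,d=snap(n,n+'0.png'); np.savez('/tmp/'+n,p=p,d=d,c=np.array(c,dtype=object)); print(n,rays(c,[[320,240]]))
a=[cv2.imread(f'pics/{n}0.png') for n in('side','top')]
print(status.observe())
E
```

```text
side (array([-0.19691416,  1.00252215,  0.92588377]), array([[ 0.51341733, -0.68148078, -0.52199133]]))
top (array([ 0.38510979, -0.04143534,  1.1991168 ]), array([[ 0.15442127,  0.02202737, -0.9878203 ]]))
wrist (array([ 0.34802497, -0.5521388 ,  0.37297741]), array([[-0.24408246, -0.13153729, -0.96094668]]))
{'time': 0.15, 'q': array([ 1.37320727,  0.50166464, -0.42681897,  1.55119915,  0.22082125,
        1.13830106, -0.21033101]), 'joint_vel': array([-2.00633805e-04, -3.43790620e-03, -6.49281329e-04, -5.21297039e-03,
       -5.66679207e-04,  1.59636921e-03, -2.02325695e-05]), 'effort': array([-6.27743866e-03, -5.70029533e+01, -5.82521036e+00, -2.81281918e+01,
        1.06027757e-02,  7.85141689e-03,  3.14458032e-05]), 'position': array([ 0.28886044, -0.58198863,  0.40388085]), 'ee_rot': array([-3.14007302e+00, -4.07055354e-05,  4.60796201e-01]), 'contact_force': array([ 0.19990887, -0.24364313,  0.00376241]), 'wrist_torque': array([-0.0226867 , -0.05201563,  0.02276423]), 'finger_force': 0.0, 'width': 0.9970757299493499}
```

View pics/top0.png

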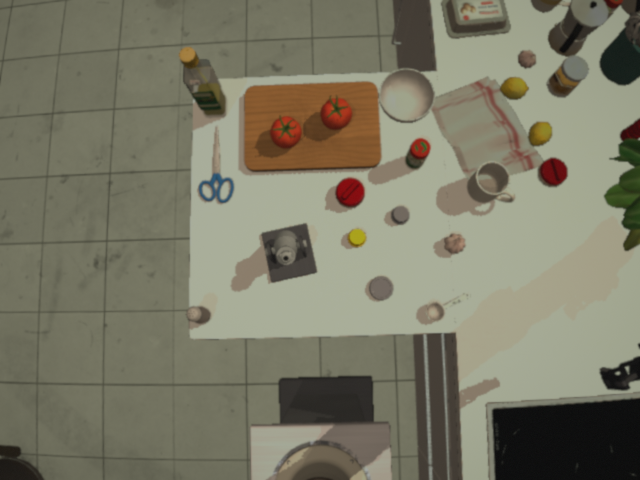

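View pics/side0.png

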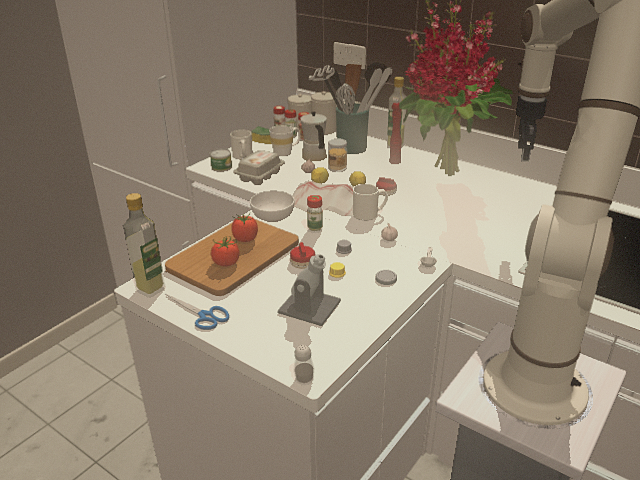

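In the top view the stand is at about (288,252). The grey candidates are (400,215), which is small, and (380,288), which is wide and flat, so the jar lid. The yellow look-alike is at (357,238). The small grey one at (400,215) fits the cap. I'll measure it and confirm with a crop.

Run:
```python
from h import *
z=np.load('/tmp/top.npz',allow_pickle=True); p,d,c=z['p'],z['d'],z['c'].item()
P=cloud(c,d)
for n,(u,v) in dict(cap=(400,215),lid=(380,288),yel=(357,238)).items():
    w=P[v-16:v+17,u-16:u+17].reshape(-1,3); print(n,np.nanpercentile(w[:,2],[5,50,95]).round(4))
    h=w[(w[:,2]>.008)]
    t=h[h[:,2]>np.nanpercentile(h[:,2],60)-.004]
    print(' n',len(h),'mid',((np.nanmin(t,0)+np.nanmax(t,0))/2).round(4),'size',np.ptp(t,axis=0).round(4))
# stand plate: dark pixels
g=cv2.cvtColor(p,cv2.COLOR_RGB2GRAY)
roi=np.zeros_like(g); roi[215:292,252:325]=1
Z=P[:,:,2]
m=((Z>.004)&(Z<.02)&(g<110)&(roi>0)).astype(np.uint8)
m2=((g<110)&(roi>0)).astype(np.uint8)
ct=max(cv2.findContours(cv2.morphologyEx(((Z>.005)&(roi>0)).astype(np.uint8),cv2.MORPH_OPEN,np.ones((3,3))),0,1)[0],key=cv2.contourArea)
print(cv2.minAreaRect(ct))
pts=P[m>0]; print('plate pts',len(pts))
rect=cv2.minAreaRect(pts[:,:2].astype(np.float32)); print(rect); print(cv2.boxPoints(rect))
up=P[(roi>0)&(Z>.09)]; 
for lo in(.09,.105,.12,.13,.14,.15):
    q=up[(up[:,2]>lo)&(up[:,2]<lo+.012)]; print(lo,len(q),q.mean(0).round(4) if len(q) else '',np.ptp(q,axis=0).round(3) if len(q) else '')
crop=np.hstack([cv2.resize(p[190:310,245:325],(400,600),interpolation=2),cv2.resize(p[190:310,340:420],(400,600),interpolation=2)])
cv2.imwrite('pics/crop1.png',crop[:,:,::-1])
```

```text
cap [-0.0039  0.0007  0.0242]
 n 229 mid [ 0.6263 -0.2056  0.0242] size [0.0363 0.0375 0.0098]
lid [-0.0036  0.0024  0.0138]
 n 416 mid [ 0.456  -0.1534  0.0124] size [0.0535 0.0535 0.0088]
yel [-0.0039  0.0006  0.0241]
 n 222 mid [ 0.5748 -0.1     0.0244] size [0.0354 0.0352 0.0104]
((288.6112976074219, 252.32730102539062), (50.825538635253906, 47.074378967285156), 77.79953002929688)
plate pts 1418
((0.5443038940429688, 0.059723302721977234), (0.1193230003118515, 0.10951244831085205), 10.9693603515625)
[[ 0.47531322  0.10212645]
 [ 0.49615172 -0.00538511]
 [ 0.6132946   0.01732016]
 [ 0.5924561   0.12483171]]
0.09 225 [0.5494 0.0592 0.0954] [0.052 0.09  0.012]
0.105 98 [0.549  0.0583 0.1095] [0.034 0.076 0.012]
0.12 20 [0.5253 0.0545 0.127 ] [0.044 0.026 0.012]
0.13 74 [0.5174 0.0529 0.1371] [0.037 0.036 0.011]
0.14 120 [0.5261 0.0553 0.1454] [0.034 0.037 0.012]
0.15 114 [0.517  0.0539 0.1555] [0.023 0.026 0.011]
```

View pics/crop1.png

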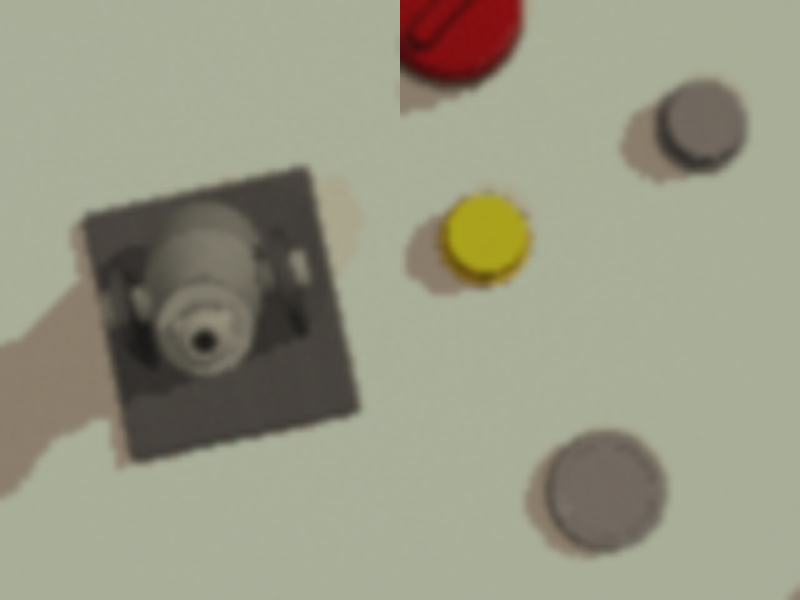

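The crop confirms it: the small grey cap is at about (703,125), world (0.626,-0.206), top at 24 mm. The jar lid is 54 mm wide and 12 mm high, and the yellow one is the look-alike. The stand is at (0.544,0.060), yaw about 11°, and the bottle leans toward the stand's -x by about 0.38 rad. First I'll move to a pre-push pose.

```bash
cat >> h.py <<'E'
from scipy.spatial.transform import Rotation as Ro
def go(x,y,z,yaw,p=None,rot=None):
    s=status.observe(); p=s['position'] if p is None else np.array(p); rot=s['ee_rot'] if rot is None else rot
    R0=Ro.from_euler('xyz',rot); Rt=Ro.from_euler('xyz',[np.pi,0,yaw])
    print('shift',(R0.inv().apply(np.array([x,y,z])-p)/.25).round(4),'turn',((R0.inv()*Rt).as_rotvec()/2).round(4))
E
python3 - <<'E'
from h import *
go(.46,-.35,.40,.19)
go(.4706,.0455,.40,.19,[.46,-.35,.40],[np.pi,0,.19])
E
```

```text
shift [ 1.0258 -0.5267  0.0164] turn [-8.000e-04  1.000e-04  1.354e-01]
shift [ 0.3404 -1.5455 -0.    ] turn [0. 0. 0.]
```

Emit:
jog_arm([
  {"x": 0.97, "y": -0.5, "z": 0.016, "wz": 0.135, "grip": 0},
  {"x": 0.97, "y": -0.5, "z": 0.016, "wz": 0.135, "grip": 0},
  {"x": 0.97, "y": -0.5, "z": 0.016, "wz": 0.135, "grip": 0},
  {"x": 0.97, "y": -0.5, "z": 0.016, "wz": 0.135, "grip": 0},
  {"x": 0.97, "y": -0.5, "z": 0.016, "wz": 0.135, "grip": 0},
  {"x": 0.97, "y": -0.5, "z": 0.016, "wz": 0.135, "grip": 0},
  {"x": 0.97, "y": -0.5, "z": 0.016, "wz": 0.135, "grip": 0},
  {"x": 0.97, "y": -0.5, "z": 0.016, "wz": 0.135, "grip": 0},
  {"x": 0.97, "y": -0.5, "z": 0.016, "wz": 0.135, "grip": 0},
])

```text
$.series[0]: bad value
```

Emit:
jog_arm([
  {"x": 0.17, "y": -0.8, "grip": 0},
  {"x": 0.17, "y": -0.8, "grip": 0},
  {"x": 0.17, "y": -0.8, "grip": 0},
  {"x": 0.17, "y": -0.8, "grip": 0},
  {"x": 0.17, "y": -0.8, "grip": 0},
  {"x": 0.17, "y": -0.8, "grip": 0},
  {"x": 0.17, "y": -0.8, "grip": 0},
])

```text
$.series[0]: bad value
```

Run:
```python
from h import *
s=status.observe(); print(s['time'],s['position'],s['ee_rot'],s['width'])
go(.4706,.0455,.284,.19)
```

```text
0.15 [ 0.28886044 -0.58198863  0.40388085] [-3.14007302e+00 -4.07055354e-05  4.60796201e-01] 0.9970757299493499
shift [ 1.7672 -1.9242  0.4825] turn [-8.000e-04  1.000e-04  1.354e-01]
```

Emit:
jog_arm([
  {"x": 0.9, "y": -0.46, "z": 0.016, "wx": 0.0, "wy": 0.0, "wz": 0.135, "grip": 0.0},
  {"x": 0.9, "y": -0.46, "z": 0.016, "wx": 0.0, "wy": 0.0, "wz": 0.135, "grip": 0.0},
  {"x": 0.9, "y": -0.46, "z": 0.016, "wx": 0.0, "wy": 0.0, "wz": 0.135, "grip": 0.0},
  {"x": 0.9, "y": -0.46, "z": 0.016, "wx": 0.0, "wy": 0.0, "wz": 0.135, "grip": 0.0},
  {"x": 0.9, "y": -0.46, "z": 0.016, "wx": 0.0, "wy": 0.0, "wz": 0.135, "grip": 0.0},
  {"x": 0.9, "y": -0.46, "z": 0.016, "wx": 0.0, "wy": 0.0, "wz": 0.135, "grip": 0.0},
  {"x": 0.9, "y": -0.46, "z": 0.016, "wx": 0.0, "wy": 0.0, "wz": 0.135, "grip": 0.0},
  {"x": 0.9, "y": -0.46, "z": 0.016, "wx": 0.0, "wy": 0.0, "wz": 0.135, "grip": 0.0},
])

```text
time: 0.82
position: [0.442, -0.3753, 0.4008]
ee_rot: [-3.141, -0.001, 0.198]
contact_force: [-0.5, -0.7, 0.1]
width: 0.005
finger_force: 0.0
```

Emit:
jog_arm([
  {"x": 0.2, "y": -0.82, "z": 0.0, "wx": 0.0, "wy": 0.0, "wz": 0.0, "grip": 0.0},
  {"x": 0.2, "y": -0.82, "z": 0.0, "wx": 0.0, "wy": 0.0, "wz": 0.0, "grip": 0.0},
  {"x": 0.2, "y": -0.82, "z": 0.0, "wx": 0.0, "wy": 0.0, "wz": 0.0, "grip": 0.0},
  {"x": 0.2, "y": -0.82, "z": 0.0, "wx": 0.0, "wy": 0.0, "wz": 0.0, "grip": 0.0},
  {"x": 0.2, "y": -0.82, "z": 0.0, "wx": 0.0, "wy": 0.0, "wz": 0.0, "grip": 0.0},
  {"x": 0.2, "y": -0.82, "z": 0.0, "wx": 0.0, "wy": 0.0, "wz": 0.0, "grip": 0.0},
  {"x": 0.2, "y": -0.82, "z": 0.0, "wx": 0.0, "wy": 0.0, "wz": 0.0, "grip": 0.0},
])

```text
time: 1.4
position: [0.4496, -0.1669, 0.401]
ee_rot: [3.141, 0.0, 0.194]
contact_force: [0.9, -0.9, 0.2]
width: -0.0
finger_force: 0.0
```

Run:
```python
from h import *
go(.4706,.0455,.284,.19)
```

```text
shift [ 0.2467 -0.8175  0.4674] turn [0.0003 0.     0.0022]
```

Emit:
jog_arm([
  {"x": 0.247, "y": -0.818, "z": 0.0, "wx": 0.0, "wy": 0.0, "wz": 0.002, "grip": 0.0},
  {"x": 0.247, "y": -0.818, "z": 0.0, "wx": 0.0, "wy": 0.0, "wz": 0.002, "grip": 0.0},
  {"x": 0.247, "y": -0.818, "z": 0.0, "wx": 0.0, "wy": 0.0, "wz": 0.002, "grip": 0.0},
  {"x": 0.247, "y": -0.818, "z": 0.0, "wx": 0.0, "wy": 0.0, "wz": 0.002, "grip": 0.0},
  {"x": 0.247, "y": -0.818, "z": 0.0, "wx": 0.0, "wy": 0.0, "wz": 0.002, "grip": 0.0},
  {"x": 0.247, "y": -0.818, "z": 0.0, "wx": 0.0, "wy": 0.0, "wz": 0.002, "grip": 0.0},
  {"x": 0.247, "y": -0.818, "z": 0.467, "wx": 0.0, "wy": 0.0, "wz": 0.002, "grip": 0.0},
  {"x": 0.247, "y": -0.818, "z": 0.467, "wx": 0.0, "wy": 0.0, "wz": 0.002, "grip": 0.0},
  {"x": 0.247, "y": -0.818, "z": 0.467, "wx": 0.0, "wy": 0.0, "wz": 0.002, "grip": 0.0},
  {"x": 0.247, "y": -0.818, "z": 0.467, "wx": 0.0, "wy": 0.0, "wz": 0.002, "grip": 0.0},
  {"x": 0.247, "y": -0.818, "z": 0.467, "wx": 0.0, "wy": 0.0, "wz": 0.002, "grip": 0.0},
])

```text
time: 2.32
position: [0.4713, 0.0422, 0.2827]
ee_rot: [-3.141, 0.005, 0.184]
contact_force: [0.6, 0.6, 0.9]
width: -0.0
finger_force: 0.0
```

Run:
```python
from h import *
s=status.observe(); print(s['position'],s['contact_force'])
c,p,d=snap('side'); c2,p2,d2=snap('wrist')
cv2.imwrite('pics/b.png',np.hstack([cv2.resize(p[225:345,245:365],(480,480),interpolation=2),cv2.resize(p2,(320,240)).repeat(2,0)])[:,:,::-1])
```

```text
[0.47129787 0.04220999 0.28266217] [0.58252167 0.58593443 0.88990555]
```

View pics/b.png

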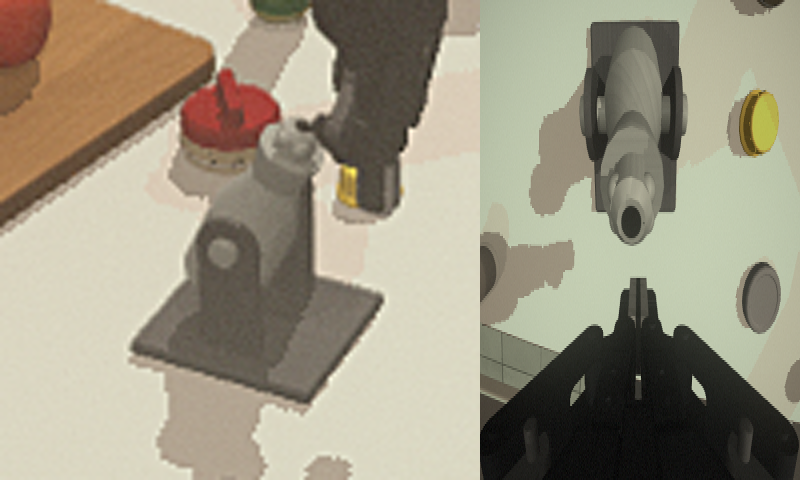

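Emit:
jog_arm([
  {"x": 0.03, "y": -0.014, "z": 0.0, "wx": 0.0, "wy": 0.0, "wz": 0.0, "grip": 0.0},
  {"x": 0.06, "y": -0.014, "z": 0.0, "wx": 0.0, "wy": 0.0, "wz": 0.0, "grip": 0.0},
  {"x": 0.07, "y": -0.014, "z": 0.0, "wx": 0.0, "wy": 0.0, "wz": 0.0, "grip": 0.0},
  {"x": 0.08, "y": -0.014, "z": 0.0, "wx": 0.0, "wy": 0.0, "wz": 0.0, "grip": 0.0},
  {"x": 0.09, "y": -0.014, "z": 0.0, "wx": 0.0, "wy": 0.0, "wz": 0.0, "grip": 0.0},
  {"x": 0.1, "y": -0.014, "z": 0.0, "wx": 0.0, "wy": 0.0, "wz": 0.0, "grip": 0.0},
  {"x": 0.11, "y": -0.014, "z": 0.0, "wx": 0.0, "wy": 0.0, "wz": 0.0, "grip": 0.0},
  {"x": 0.12, "y": -0.014, "z": 0.0, "wx": 0.0, "wy": 0.0, "wz": 0.0, "grip": 0.0},
  {"x": 0.13, "y": -0.014, "z": 0.0, "wx": 0.0, "wy": 0.0, "wz": 0.0, "grip": 0.0},
  {"x": 0.14, "y": -0.014, "z": 0.0, "wx": 0.0, "wy": 0.0, "wz": 0.0, "grip": 0.0},
  {"x": 0.14, "y": -0.014, "z": 0.0, "wx": 0.0, "wy": 0.0, "wz": 0.0, "grip": 0.0},
  {"x": 0.14, "y": -0.014, "z": 0.0, "wx": 0.0, "wy": 0.0, "wz": 0.0, "grip": 0.0},
])

```text
time: 3.42
position: [0.5024, 0.0536, 0.2831]
ee_rot: [3.14, 0.009, 0.187]
contact_force: [-10.8, -0.5, 9.6]
width: 0.003
finger_force: 5.7
```

```bash
cat >> h.py <<'E'
S0=np.array([.5443,.0597]); X=np.array([np.cos(.1914),np.sin(.1914)]); Y=np.array([-X[1],X[0]])
def bottle(n='side'):
    c,p,d=snap(n); P=cloud(c,d); Q=P.reshape(-1,3); a=(Q[:,:2]-S0)
    sx,sy,z=a@X,a@Y,Q[:,2]
    for lo,hi in((.118,.13),(.13,.138),(.138,.146),(.146,.152),(.152,.158),(.158,.17)):
        m=(abs(sx)<.06)&(abs(sy)<.024)&(z>lo)&(z<hi)
        if m.sum()>3: print(n,lo,m.sum(),'sx',np.percentile(sx[m],[2,50,98]).round(4),'sy',np.percentile(sy[m],[2,50,98]).round(4))
    return c,p,d,sx.reshape(480,640),sy.reshape(480,640),z.reshape(480,640)
E
python3 - <<'E'
from h import *
s=status.observe(); print(s['position'],(s['position'][:2]-S0)@X,s['contact_force'])
c,p,d,_,_,_=bottle('side'); c2,p2,d2,_,_,_=bottle('wrist')
cv2.imwrite('pics/b2.png',np.hstack([cv2.resize(p[225:345,245:365],(480,480),interpolation=2),cv2.resize(p2,(320,240)).repeat(2,0)])[:,:,::-1])
E
```

```text
[0.50236442 0.05357909 0.28312132] -0.04233419188480291 [-10.80762402  -0.50857315   9.61187542]
side 0.118 92 sx [-0.0533 -0.0261  0.0086] sy [-0.0055  0.0125  0.0182]
side 0.13 62 sx [-0.0542 -0.0294  0.0025] sy [-0.0019  0.0145  0.0221]
side 0.138 77 sx [-0.0533 -0.0229  0.0034] sy [-0.0032  0.0141  0.0227]
side 0.146 40 sx [-0.0544 -0.0113  0.0049] sy [-0.0087  0.0105  0.0226]
side 0.152 15 sx [-0.0553 -0.0527 -0.0151] sy [-0.0179  0.001   0.0162]
side 0.158 42 sx [-0.0554 -0.053  -0.0423] sy [-0.0225  0.0012  0.0231]
wrist 0.118 911 sx [-0.0003  0.0059  0.009 ] sy [-0.0121  0.001   0.0139]
wrist 0.13 528 sx [-0.0374  0.0028  0.0061] sy [-0.0116  0.0027  0.015 ]
wrist 0.138 3277 sx [-0.0365 -0.0077  0.0053] sy [-0.0178  0.0024  0.0194]
wrist 0.146 3549 sx [-0.0517 -0.0032  0.0042] sy [-0.0127  0.0013  0.0143]
wrist 0.152 3831 sx [-0.0495 -0.0254 -0.0055] sy [-0.0186  0.0007  0.0209]
wrist 0.158 7909 sx [-0.0496 -0.0259 -0.0077] sy [-0.0234 -0.0009  0.0231]
```

View pics/b2.png

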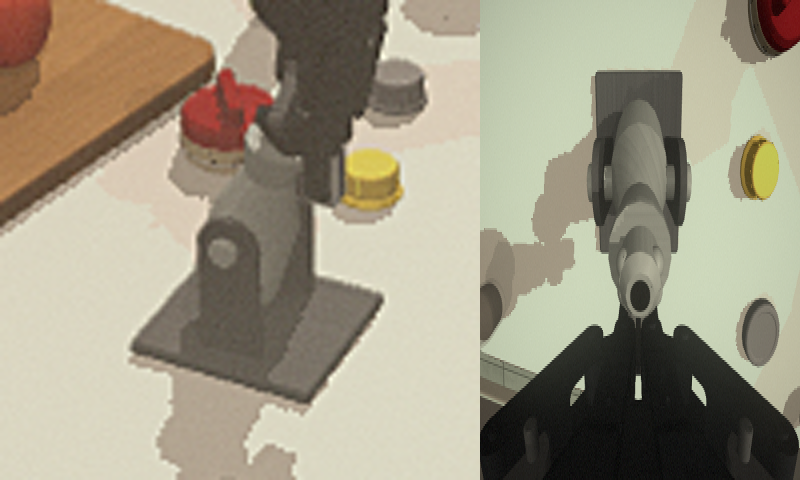

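The bottle has swung part way. In the wrist view its mouth is at about (320,295). I'll keep pushing.

Emit:
jog_arm([
  {"x": 0.01, "y": 0.0, "z": 0.0, "wx": 0.0, "wy": 0.0, "wz": 0.0, "grip": 0.0},
  {"x": 0.02, "y": 0.0, "z": 0.0, "wx": 0.0, "wy": 0.0, "wz": 0.0, "grip": 0.0},
  {"x": 0.03, "y": 0.0, "z": 0.0, "wx": 0.0, "wy": 0.0, "wz": 0.0, "grip": 0.0},
  {"x": 0.03, "y": 0.0, "z": 0.0, "wx": 0.0, "wy": 0.0, "wz": 0.0, "grip": 0.0},
  {"x": 0.03, "y": 0.0, "z": 0.0, "wx": 0.0, "wy": 0.0, "wz": 0.0, "grip": 0.0},
])

```text
time: 3.93
position: [0.5112, 0.0552, 0.2835]
ee_rot: [3.141, 0.005, 0.187]
contact_force: [-6.8, -1.3, 5.2]
width: 0.002
finger_force: 3.0
```

```bash
cat >> h.py <<'E'
def mouth():
    s=status.observe(); print('tcp sx',(s['position'][:2]-S0)@X,'sy',(s['position'][:2]-S0)@Y,s['position'][2],s['contact_force'].round(1))
    c,p,d=snap('wrist'); g=cv2.cvtColor(p,cv2.COLOR_RGB2GRAY)
    n,l,st,ce=cv2.connectedComponentsWithStats((g<60).astype(np.uint8))
    for i in range(1,n):
        if 100<st[i,4]<2500:
            w=plane(c,[ce[i]],.162)[0]; a=w[:2]-S0; print('blob',ce[i].round(),st[i,4],'sx,sy',(a@X).round(4),(a@Y).round(4))
    return c,p,d
E
python3 - <<'E'
from h import *
mouth()
E
```

```text
tcp sx -0.03337166309938215 sy 0.0018374679129752368 0.2835477469634561 [-6.8 -1.3  5.2]
blob [253. 188.] 2032 sx,sy 0.0197 0.0174
blob [385. 189.] 1712 sx,sy 0.0193 -0.0156
blob [320. 284.] 1144 sx,sy -0.006 0.0008
```

Emit:
jog_arm([
  {"x": 0.006, "y": 0.0, "z": 0.0, "wx": 0.0, "wy": 0.0, "wz": 0.0, "grip": 0.0},
  {"x": 0.012, "y": 0.0, "z": 0.0, "wx": 0.0, "wy": 0.0, "wz": 0.0, "grip": 0.0},
  {"x": 0.012, "y": 0.0, "z": 0.0, "wx": 0.0, "wy": 0.0, "wz": 0.0, "grip": 0.0},
  {"x": 0.012, "y": 0.0, "z": 0.0, "wx": 0.0, "wy": 0.0, "wz": 0.0, "grip": 0.0},
])

```text
time: 4.32
position: [0.5142, 0.0557, 0.2836]
ee_rot: [3.141, 0.004, 0.187]
contact_force: [-5.5, -1.1, 4.0]
width: 0.002
finger_force: 2.8
```

Run:
```python
from h import *
mouth()
```

```text
tcp sx -0.030286488123940518 sy 0.0018365454099985349 0.2835666824044914 [-5.5 -1.1  4. ]
blob [254. 193.] 2013 sx,sy 0.0216 0.0172
blob [384. 193.] 1741 sx,sy 0.0213 -0.0154
blob [320. 280.] 1202 sx,sy -0.0018 0.0008
```

Emit:
jog_arm([
  {"x": -0.1, "y": 0.0, "z": 0.0, "wx": 0.0, "wy": 0.0, "wz": 0.0, "grip": 0.0},
  {"x": -0.16, "y": 0.0, "z": 0.0, "wx": 0.0, "wy": 0.0, "wz": 0.0, "grip": 0.0},
  {"x": -0.16, "y": 0.0, "z": -0.4, "wx": 0.0, "wy": 0.0, "wz": 0.0, "grip": 0.0},
  {"x": -0.16, "y": 0.0, "z": -0.4, "wx": 0.0, "wy": 0.0, "wz": 0.0, "grip": 0.0},
  {"x": -0.16, "y": 0.0, "z": -0.4, "wx": 0.0, "wy": 0.0, "wz": 0.0, "grip": 0.0},
  {"x": -0.16, "y": 0.0, "z": -0.4, "wx": 0.0, "wy": 0.0, "wz": 0.0, "grip": 0.0},
  {"x": -0.16, "y": 0.0, "z": -0.4, "wx": 0.0, "wy": 0.0, "wz": 0.0, "grip": 0.0},
])

```text
time: 4.95
position: [0.4766, 0.0485, 0.3851]
ee_rot: [3.14, -0.003, 0.186]
contact_force: [-0.7, 0.6, -0.7]
width: -0.001
finger_force: 0.0
```

Run:
```python
from h import *
mouth()
c,p,d,sx,sy,z=bottle('wrist'); cv2.imwrite('pics/w3.png',p[:,:,::-1])
# stand plate seen by wrist, and cap
Q=np.c_[sx.ravel(),sy.ravel()]; 
m=(z>.006)&(z<.014)&(abs(sx)<.075)&(abs(sy)<.07); q=Q[m.ravel()]
print('plate',m.sum(),np.percentile(q,[1,99],axis=0).round(4),cv2.minAreaRect(q.astype(np.float32)))
go(.626,-.206,.32,.19)
```

```text
tcp sx -0.06856637535424583 sy 0.0019175026592295943 0.38508247450237 [-0.7  0.6 -0.7]
blob [597. 106.] 877 sx,sy 0.0147 -0.1449
blob [271. 138.] 1042 sx,sy -0.0027 0.0245
blob [362. 134.] 682 sx,sy -0.001 -0.0219
blob [317. 135.] 339 sx,sy -0.0014 0.0008
blob [ 63. 260.] 147 sx,sy -0.0687 0.1465
wrist 0.138 1815 sx [-0.0192 -0.0016  0.0173] sy [-0.0174  0.0011  0.0192]
wrist 0.146 241 sx [-0.0134  0.0121  0.0181] sy [-0.0175 -0.0001  0.0184]
wrist 0.152 207 sx [-0.011  -0.0042  0.0089] sy [-0.0126 -0.0073  0.014 ]
wrist 0.158 1863 sx [-0.0118 -0.0008  0.0096] sy [-0.0103  0.0006  0.0119]
plate 9292 [[-0.0586 -0.053 ]
 [ 0.0607  0.0545]] ((0.001130811870098114, 0.000792335718870163), (0.11058061569929123, 0.12051352858543396), 89.78372955322266)
shift [0.4023 1.111  0.2517] turn [ 0.      0.0008 -0.0017]
```

View pics/w3.png

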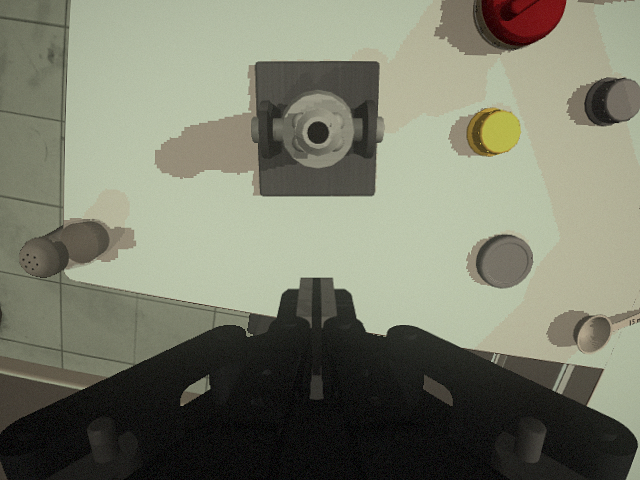

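The bottle is nearly upright. The mouth is at (317,132) with the plate centred round it, so the remaining tilt is about 0.03 rad. I'll check the tilt with a collar plane fit.

```bash
cat >> h.py <<'E'
def tilt(n='wrist',k=5):
    for i in range(k):
        c,p,d=snap(n); Q=cloud(c,d).reshape(-1,3); a=Q[:,:2]-S0; sx,sy,z=a@X-.000,a@Y,Q[:,2]
        rr=np.hypot(sx+.001,sy-.001); m=(rr>.0135)&(rr<.0185)&(abs(z-.145)<.006)
        A=np.c_[sx,sy,np.ones_like(sx)][m]
        b=np.linalg.lstsq(A,z[m],rcond=None)[0]; print('collar n',m.sum(),'dz/dsx',b[0].round(4),'dz/dsy',b[1].round(4),'z0',b[2].round(4))
E
python3 - <<'E'
from h import *
tilt('wrist',4); tilt('top',3)
go(*(S0-.05*X),.284,.1914)
go(*(S0-.028*X),.284,.1914,[*(S0-.05*X),.284],[np.pi,0,.1914])
E
```

```text
collar n 1510 dz/dsx 0.0334 dz/dsy -0.0012 z0 0.145
collar n 1521 dz/dsx 0.035 dz/dsy 0.0013 z0 0.145
collar n 1514 dz/dsx 0.0338 dz/dsy -0.001 z0 0.145
collar n 1513 dz/dsx 0.0376 dz/dsy -0.0011 z0 0.145
collar n 0 dz/dsx 0.0 dz/dsy 0.0 z0 0.0
collar n 0 dz/dsx 0.0 dz/dsy 0.0 z0 0.0
collar n 0 dz/dsx 0.0 dz/dsy 0.0 z0 0.0
shift [0.0768 0.0082 0.3972] turn [-0.0003  0.0006 -0.0022]
shift [0.088 0.    0.   ] turn [0. 0. 0.]
```

Emit:
jog_arm([
  {"x": 0.0, "y": 0.0, "z": 0.4, "wx": 0.0, "wy": 0.0, "wz": 0.0, "grip": 0.0},
  {"x": 0.0, "y": 0.0, "z": 0.4, "wx": 0.0, "wy": 0.0, "wz": 0.0, "grip": 0.0},
  {"x": 0.0, "y": 0.0, "z": 0.4, "wx": 0.0, "wy": 0.0, "wz": 0.0, "grip": 0.0},
  {"x": 0.08, "y": 0.0, "z": 0.4, "wx": 0.0, "wy": 0.0, "wz": 0.0, "grip": 0.0},
  {"x": 0.12, "y": 0.0, "z": 0.4, "wx": 0.0, "wy": 0.0, "wz": 0.0, "grip": 0.0},
  {"x": 0.15, "y": 0.0, "z": 0.4, "wx": 0.0, "wy": 0.0, "wz": 0.0, "grip": 0.0},
  {"x": 0.16, "y": 0.0, "z": 0.4, "wx": 0.0, "wy": 0.0, "wz": 0.0, "grip": 0.0},
  {"x": 0.164, "y": 0.0, "z": 0.4, "wx": 0.0, "wy": 0.0, "wz": 0.0, "grip": 0.0},
  {"x": 0.168, "y": 0.0, "z": 0.4, "wx": 0.0, "wy": 0.0, "wz": 0.0, "grip": 0.0},
  {"x": 0.168, "y": 0.0, "z": 0.4, "wx": 0.0, "wy": 0.0, "wz": 0.0, "grip": 0.0},
  {"x": 0.168, "y": 0.0, "z": 0.4, "wx": 0.0, "wy": 0.0, "wz": 0.0, "grip": 0.0},
])

```text
time: 6.32
position: [0.5166, 0.0565, 0.2844]
ee_rot: [3.141, 0.001, 0.187]
contact_force: [-5.8, 0.4, 3.5]
width: 0.003
finger_force: 2.6
```

Emit:
jog_arm([
  {"x": -0.1, "y": 0.0, "z": 0.0, "wx": 0.0, "wy": 0.0, "wz": 0.0, "grip": 0.0},
  {"x": -0.16, "y": 0.0, "z": 0.0, "wx": 0.0, "wy": 0.0, "wz": 0.0, "grip": 0.0},
  {"x": -0.16, "y": 0.0, "z": -0.4, "wx": 0.0, "wy": 0.0, "wz": 0.0, "grip": 0.0},
  {"x": -0.16, "y": 0.0, "z": -0.4, "wx": 0.0, "wy": 0.0, "wz": 0.0, "grip": 0.0},
  {"x": -0.16, "y": 0.0, "z": -0.4, "wx": 0.0, "wy": 0.0, "wz": 0.0, "grip": 0.0},
  {"x": -0.16, "y": 0.0, "z": -0.4, "wx": 0.0, "wy": 0.0, "wz": 0.0, "grip": 0.0},
  {"x": -0.16, "y": 0.0, "z": -0.4, "wx": 0.0, "wy": 0.0, "wz": 0.0, "grip": 0.0},
])

```text
time: 6.9
position: [0.4789, 0.0488, 0.3857]
ee_rot: [3.14, -0.005, 0.186]
contact_force: [0.2, 1.2, -0.1]
width: 0.002
finger_force: 0.0
```

Run:
```python
from h import *
tilt('wrist',3)
go(.626,-.206,.40,.19)
```

```text
collar n 1029 dz/dsx -0.0192 dz/dsy -0.0018 z0 0.1451
collar n 1034 dz/dsx -0.0167 dz/dsy -0.0012 z0 0.1451
collar n 1070 dz/dsx -0.0187 dz/dsy 0.0003 z0 0.145
shift [ 0.3937  1.1108 -0.0685] turn [-0.      0.0006 -0.0017]
```

Emit:
jog_arm([
  {"x": 0.0, "y": 0.95, "z": 0.0, "wx": 0.0, "wy": 0.0, "wz": 0.0, "grip": 0.8},
  {"x": 0.0, "y": 0.95, "z": 0.0, "wx": 0.0, "wy": 0.0, "wz": 0.0, "grip": 0.8},
  {"x": 0.0, "y": 0.95, "z": 0.0, "wx": 0.0, "wy": 0.0, "wz": 0.0, "grip": 0.8},
  {"x": 0.0, "y": 0.95, "z": 0.0, "wx": 0.0, "wy": 0.0, "wz": 0.0, "grip": 0.8},
  {"x": 0.0, "y": 0.95, "z": 0.0, "wx": 0.0, "wy": 0.0, "wz": 0.0, "grip": 0.8},
  {"x": 0.0, "y": 0.95, "z": 0.0, "wx": 0.0, "wy": 0.0, "wz": 0.0, "grip": 0.8},
  {"x": 0.0, "y": 0.95, "z": 0.0, "wx": 0.0, "wy": 0.0, "wz": 0.0, "grip": 0.8},
  {"x": 0.0, "y": 0.95, "z": 0.0, "wx": 0.0, "wy": 0.0, "wz": 0.0, "grip": 0.8},
])

```text
time: 7.72
position: [0.5218, -0.1867, 0.3819]
ee_rot: [-3.14, 0.002, 0.182]
contact_force: [-0.7, 0.6, -0.6]
width: 0.798
finger_force: 0.0
```

Run:
```python
from h import *
s=status.observe(); print(s['position'])
c,p,d=snap('wrist'); P=cloud(c,d)
D=np.hypot(P[:,:,0]-.626,P[:,:,1]+.206)
for lo,hi in((.018,.03),(.003,.03)):
    m=((D<.035)&(P[:,:,2]>lo)&(P[:,:,2]<hi)); q=P[m]; e,r=cv2.minEnclosingCircle(q[:,:2].astype(np.float32)); print(m.sum(),e,r,np.median(q[:,2]))
u=np.argwhere(m); (v0,u0),(v1,u1)=u.min(0)-8,u.max(0)+8; print(u0,u1,v0,v1)
cv2.imwrite('pics/cap.png',cv2.resize(p[v0:v1,u0:u1],(500,500),interpolation=2)[:,:,::-1])
c,p,d,*_=bottle('top')
g=cv2.cvtColor(p,cv2.COLOR_RGB2GRAY)
```

```text
[ 0.52177025 -0.18665174  0.38193122]
1634 (0.6268316507339478, -0.2041776180267334) 0.020208830013871193 0.02289338392869278
1954 (0.626590371131897, -0.2038617730140686) 0.022450875490903854 0.022677522346042422
325 390 62 129
top 0.138 116 sx [-0.0172 -0.0012  0.0205] sy [-0.0182 -0.0003  0.0178]
top 0.146 41 sx [-0.0156 -0.0066  0.0189] sy [-0.0198 -0.009   0.0148]
top 0.152 32 sx [-0.0101 -0.0013  0.0126] sy [-0.0137  0.0026  0.0122]
top 0.158 98 sx [-0.0089  0.0007  0.0115] sy [-0.0107 -0.0008  0.0107]
```

View pics/cap.png

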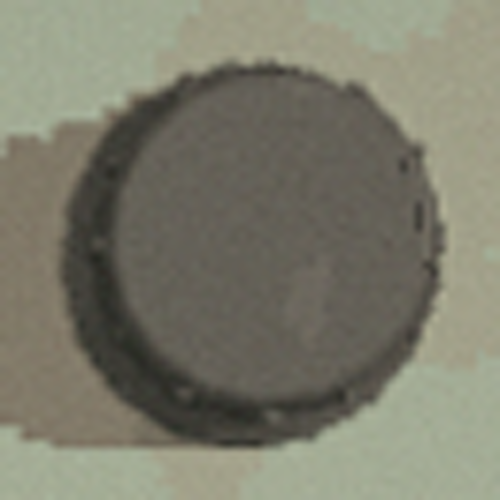

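The crop shows the grey ribbed cap with its skirt, at (0.6267,-0.2042), top 23 mm high: sizes match. I'll reach for it.

Run:
```python
from h import *
go(.6267,-.2045,.24,.19)
```

```text
shift [0.3963 0.1631 0.5696] turn [-0.0012  0.0008 -0.001 ]
```

Emit:
jog_arm([
  {"x": 0.396, "y": 0.163, "z": 0.2, "wx": -0.001, "wy": 0.001, "wz": -0.001, "grip": 0.8},
  {"x": 0.396, "y": 0.163, "z": 0.2, "wx": -0.001, "wy": 0.001, "wz": -0.001, "grip": 0.8},
  {"x": 0.396, "y": 0.163, "z": 0.2, "wx": -0.001, "wy": 0.001, "wz": -0.001, "grip": 0.8},
  {"x": 0.396, "y": 0.163, "z": 0.57, "wx": -0.001, "wy": 0.001, "wz": -0.001, "grip": 0.8},
  {"x": 0.396, "y": 0.163, "z": 0.57, "wx": -0.001, "wy": 0.001, "wz": -0.001, "grip": 0.8},
  {"x": 0.396, "y": 0.163, "z": 0.57, "wx": -0.001, "wy": 0.001, "wz": -0.001, "grip": 0.8},
  {"x": 0.396, "y": 0.163, "z": 0.57, "wx": -0.001, "wy": 0.001, "wz": -0.001, "grip": 0.8},
  {"x": 0.396, "y": 0.163, "z": 0.57, "wx": -0.001, "wy": 0.001, "wz": -0.001, "grip": 0.8},
])

```text
time: 8.48
position: [0.6275, -0.2046, 0.2422]
ee_rot: [3.141, -0.002, 0.191]
contact_force: [0.7, 0.9, 0.8]
width: 0.799
finger_force: 0.0
```

Run:
```python
from h import *
print(status.observe()['position'])
c,p,d=snap('wrist'); cv2.imwrite('pics/w5.png',p[:,:,::-1])
P=cloud(c,d); m=(np.hypot(P[:,:,0]-.6267,P[:,:,1]+.204)<.026)&(abs(P[:,:,2]-.023)<.004); q=P[m]
if m.sum()>50: print(m.sum(),cv2.minEnclosingCircle(q[:,:2].astype(np.float32)))
go(.6267,-.2045,.178,.19)
```

```text
[ 0.62746029 -0.20457834  0.24219723]
3530 ((0.6269968748092651, -0.20439691841602325), 0.019867287948727608)
shift [-0.0068 -0.0045  0.2634] turn [ 0.0014 -0.0024  0.0001]
```

View pics/w5.png

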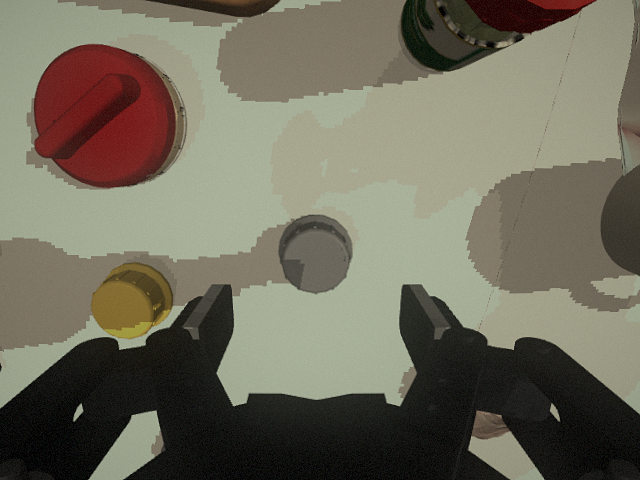

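Emit:
jog_arm([
  {"x": -0.006, "y": -0.003, "z": 0.15, "wx": 0.001, "wy": -0.002, "wz": 0.0, "grip": 0.72},
  {"x": -0.006, "y": -0.003, "z": 0.258, "wx": 0.001, "wy": -0.002, "wz": 0.0, "grip": 0.72},
  {"x": -0.006, "y": -0.003, "z": 0.258, "wx": 0.001, "wy": -0.002, "wz": 0.0, "grip": 0.72},
  {"x": -0.006, "y": -0.003, "z": 0.258, "wx": 0.001, "wy": -0.002, "wz": 0.0, "grip": 0.72},
  {"x": -0.006, "y": -0.003, "z": 0.258, "wx": 0.001, "wy": -0.002, "wz": 0.0, "grip": 0.72},
])

```text
time: 8.95
position: [0.6273, -0.2059, 0.1803]
ee_rot: [3.14, -0.002, 0.189]
contact_force: [0.7, -0.2, 0.3]
width: 0.715
finger_force: 0.0
```

Emit:
jog_arm([
  {"x": 0.0, "y": 0.0, "z": 0.0, "wx": 0.0, "wy": 0.0, "wz": 0.0, "grip": 0.3},
  {"x": 0.0, "y": 0.0, "z": 0.0, "wx": 0.0, "wy": 0.0, "wz": 0.0, "grip": 0.3},
  {"x": 0.0, "y": 0.0, "z": 0.0, "wx": 0.0, "wy": 0.0, "wz": 0.0, "grip": 0.3},
  {"x": 0.0, "y": 0.0, "z": 0.0, "wx": 0.0, "wy": 0.0, "wz": 0.0, "grip": 0.3},
  {"x": 0.0, "y": 0.0, "z": 0.0, "wx": 0.0, "wy": 0.0, "wz": 0.0, "grip": 0.3},
  {"x": 0.0, "y": 0.0, "z": 0.0, "wx": 0.0, "wy": 0.0, "wz": 0.0, "grip": 0.3},
  {"x": 0.0, "y": 0.0, "z": 0.0, "wx": 0.0, "wy": 0.0, "wz": 0.0, "grip": 0.3},
  {"x": 0.0, "y": 0.0, "z": 0.0, "wx": 0.0, "wy": 0.0, "wz": 0.0, "grip": 0.3},
], newtons=40)

```text
time: 9.62
position: [0.6271, -0.2059, 0.1801]
ee_rot: [3.139, -0.002, 0.189]
contact_force: [-1.2, -0.1, 8.7]
width: 0.434
finger_force: 39.4
```

Emit:
jog_arm([
  {"x": 0.0, "y": 0.0, "z": -0.03, "wx": 0.0, "wy": 0.0, "wz": 0.0, "grip": 0.3},
  {"x": 0.0, "y": 0.0, "z": -0.1, "wx": 0.0, "wy": 0.0, "wz": 0.0, "grip": 0.3},
  {"x": 0.0, "y": 0.0, "z": -0.25, "wx": 0.0, "wy": 0.0, "wz": 0.0, "grip": 0.3},
  {"x": 0.0, "y": 0.0, "z": -0.7, "wx": 0.0, "wy": 0.0, "wz": 0.0, "grip": 0.3},
  {"x": 0.0, "y": 0.0, "z": -0.7, "wx": 0.0, "wy": 0.0, "wz": 0.0, "grip": 0.3},
  {"x": 0.0, "y": 0.0, "z": -0.7, "wx": 0.0, "wy": 0.0, "wz": 0.0, "grip": 0.3},
  {"x": 0.0, "y": 0.0, "z": -0.7, "wx": 0.0, "wy": 0.0, "wz": 0.0, "grip": 0.3},
  {"x": 0.0, "y": 0.0, "z": -0.7, "wx": 0.0, "wy": 0.0, "wz": 0.0, "grip": 0.3},
])

```text
time: 10.28
position: [0.6269, -0.2056, 0.3559]
ee_rot: [3.138, -0.003, 0.189]
contact_force: [-0.7, -1.1, -1.6]
width: 0.431
finger_force: 40.2
```

Run:
```python
from h import *
s=status.observe(); print(s['position'],s['ee_rot'],s['width'],s['finger_force'],s['contact_force'])
c,p,d=snap('wrist'); cv2.imwrite('pics/w6.png',p[:,:,::-1])
P=cloud(c,d)-s['position']; 
m=(np.hypot(P[:,:,0],P[:,:,1])<.03)&(P[:,:,2]<-.14)&(P[:,:,2]>-.2)
for lo in np.arange(-.19,-.14,.004):
    k=m&(P[:,:,2]>lo)&(P[:,:,2]<=lo+.004); q=P[k]
    if k.sum()>20: print(lo.round(3),k.sum(),q.mean(0).round(4),np.ptp(q,axis=0).round(3))
go(*S0,.37,.1914)
```

```text
[ 0.62691983 -0.20564371  0.35594999] [ 3.13809369 -0.00343961  0.18871834] 0.43114329462943635 40.22213168442249 [-0.7362501  -1.11447865 -1.60193583]
-0.182 96 [ 0.0187  0.0045 -0.1788] [0.02  0.041 0.003]
-0.178 1054 [ 0.0166  0.0025 -0.176 ] [0.021 0.041 0.004]
-0.174 241 [ 0.0161  0.0027 -0.1721] [0.016 0.037 0.004]
-0.17 367 [ 0.0146  0.0028 -0.1679] [0.018 0.049 0.004]
-0.166 525 [ 0.0123  0.0025 -0.1639] [0.034 0.057 0.004]
-0.162 1438 [ 0.0071  0.0017 -0.1591] [0.039 0.057 0.004]
-0.158 6171 [ 1.80e-03 -1.00e-04 -1.57e-01] [0.037 0.057 0.004]
-0.154 405 [ 0.0057  0.0016 -0.152 ] [0.03  0.057 0.004]
-0.15 458 [ 0.0057  0.0017 -0.148 ] [0.031 0.057 0.004]
-0.146 474 [ 0.0058  0.0007 -0.144 ] [0.03  0.057 0.004]
-0.142 213 [ 0.0055  0.0006 -0.141 ] [0.03  0.053 0.002]
shift [-0.122  -1.104  -0.0677] turn [ 0.0008  0.0001 -0.0014]
```

View pics/w6.png

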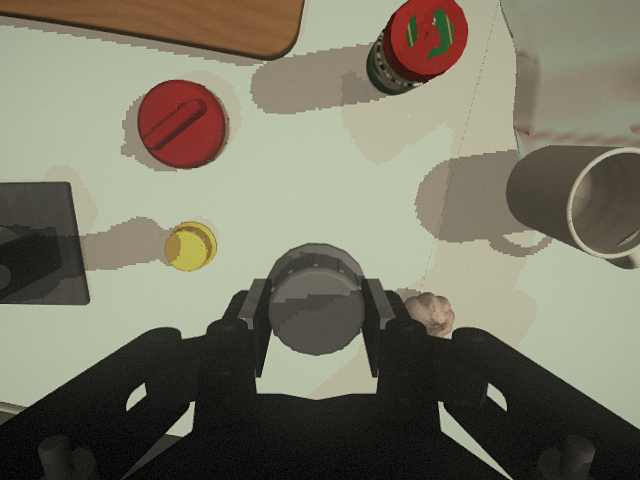

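The cap is held level between the pads, its top at about (317,310). Now I'll find its centre and tilt relative to the TCP.

```bash
cat >> h.py <<'E'
def held():
    s=status.observe(); c,p,d=snap('wrist'); P=cloud(c,d)-s['position']; g=cv2.cvtColor(p,cv2.COLOR_RGB2GRAY)
    R=Ro.from_euler('xyz',s['ee_rot']).as_matrix(); T=P@R   # tool coords
    m=((np.hypot(T[:,:,0],T[:,:,1])<.024)&(abs(T[:,:,1])<.0175)&(abs(T[:,:,2]-.157)<.003)).astype(np.uint8)
    n,l,st,ce=cv2.connectedComponentsWithStats(m); k=1+st[1:,4].argmax(); q=T[l==k]
    b=np.linalg.lstsq(np.c_[q[:,:2],np.ones(len(q))],q[:,2],rcond=None)[0]
    print('held top n',len(q),'tool x',np.percentile(q[:,0],[1,99]).round(4),'y',np.percentile(q[:,1],[1,99]).round(4),'plane',b.round(4))
    # forward rim near y=0
    w=q[abs(q[:,1])<.005]; print(' rim x',np.percentile(w[:,0],[1,99]).round(4))
E
python3 - <<'E'
from h import *
held(); held()
E
```

```text
held top n 6650 tool x [-0.0166  0.0182] y [-0.0168  0.0167] plane [0.0152 0.001  0.1573]
 rim x [-0.0172  0.0186]
held top n 6650 tool x [-0.0166  0.0181] y [-0.0169  0.0167] plane [0.0134 0.002  0.1573]
 rim x [-0.0172  0.0186]
```

Emit:
jog_arm([
  {"x": -0.12, "y": -0.3, "z": -0.1, "wx": 0.0, "wy": 0.0, "wz": -0.001, "grip": 0.3},
  {"x": -0.12, "y": -0.6, "z": -0.1, "wx": 0.0, "wy": 0.0, "wz": -0.001, "grip": 0.3},
  {"x": -0.12, "y": -0.9, "z": -0.1, "wx": 0.0, "wy": 0.0, "wz": -0.001, "grip": 0.3},
  {"x": -0.12, "y": -0.9, "z": -0.1, "wx": 0.0, "wy": 0.0, "wz": -0.001, "grip": 0.3},
  {"x": -0.12, "y": -0.9, "z": -0.1, "wx": 0.0, "wy": 0.0, "wz": -0.001, "grip": 0.3},
  {"x": -0.12, "y": -0.9, "z": -0.1, "wx": 0.0, "wy": 0.0, "wz": -0.001, "grip": 0.3},
  {"x": -0.12, "y": -0.9, "z": -0.1, "wx": 0.0, "wy": 0.0, "wz": -0.001, "grip": 0.3},
  {"x": -0.12, "y": -0.9, "z": -0.1, "wx": 0.0, "wy": 0.0, "wz": -0.001, "grip": 0.3},
  {"x": -0.12, "y": -0.9, "z": -0.1, "wx": 0.0, "wy": 0.0, "wz": -0.001, "grip": 0.3},
])

```text
time: 11.18
position: [0.5543, 0.0088, 0.3759]
ee_rot: [3.141, 0.004, 0.19]
contact_force: [0.2, -0.0, -1.0]
width: 0.438
finger_force: 40.3
```

Run:
```python
from h import *
s=status.observe(); print(s['position'])
held()
go(*S0,.375,.1914)
```

```text
[0.55425357 0.00881932 0.37586478]
held top n 6679 tool x [-0.0166  0.0182] y [-0.0168  0.0167] plane [0.0165 0.0009 0.1572]
 rim x [-0.0172  0.0188]
shift [-0.0011 -0.2104  0.0038] turn [ 0.0001  0.0019 -0.0013]
```

Emit:
jog_arm([
  {"x": 0.0, "y": -0.1, "z": 0.0, "wx": 0.0, "wy": 0.002, "wz": -0.001, "grip": 0.3},
  {"x": 0.0, "y": -0.213, "z": 0.0, "wx": 0.0, "wy": 0.002, "wz": -0.001, "grip": 0.3},
  {"x": 0.0, "y": -0.213, "z": 0.0, "wx": 0.0, "wy": 0.002, "wz": -0.001, "grip": 0.3},
  {"x": 0.0, "y": -0.213, "z": 0.0, "wx": 0.0, "wy": 0.002, "wz": -0.001, "grip": 0.3},
  {"x": 0.0, "y": -0.213, "z": 0.0, "wx": 0.0, "wy": 0.002, "wz": -0.001, "grip": 0.3},
])

```text
time: 11.65
position: [0.5447, 0.0603, 0.3765]
ee_rot: [3.141, -0.001, 0.191]
contact_force: [-0.0, -0.0, 0.4]
width: 0.436
finger_force: 40.3
```

Run:
```python
from h import *
s=status.observe(); print(s['position'],s['ee_rot'],s['contact_force'])
a=S0+.0003*X+.0008*Y
go(*a,.375,.1914); go(*a,.340,.1914)
c,p,d=snap('side'); cv2.imwrite('pics/s7.png',cv2.resize(p[215:335,245:365],(600,600),interpolation=2)[:,:,::-1])
```

```text
[0.54468808 0.06032723 0.37648753] [ 3.14098035e+00 -1.08367940e-03  1.90795420e-01] [-0.01157294 -0.03043536  0.37986478]
shift [-0.0008 -0.001   0.0059] turn [ 0.0003 -0.0005 -0.0003]
shift [-0.001  -0.0011  0.1459] turn [ 0.0003 -0.0005 -0.0003]
```

View pics/s7.png

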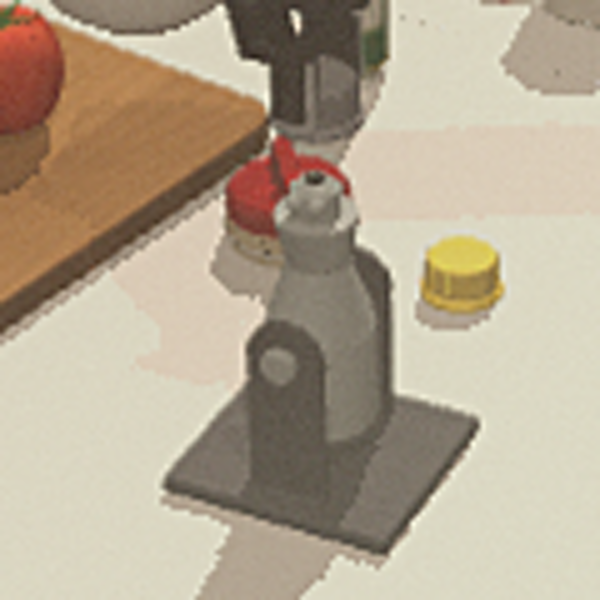

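In the side view the cap's axis (about column 316) lines up with the mouth at (316,177). I'll lower it gently.

Emit:
jog_arm([
  {"x": -0.001, "y": -0.001, "z": 0.06, "wx": 0.0, "wy": 0.0, "wz": 0.0, "grip": 0.3},
  {"x": -0.001, "y": -0.001, "z": 0.11, "wx": 0.0, "wy": 0.0, "wz": 0.0, "grip": 0.3},
  {"x": -0.001, "y": -0.001, "z": 0.125, "wx": 0.0, "wy": 0.0, "wz": 0.0, "grip": 0.3},
  {"x": -0.001, "y": -0.001, "z": 0.134, "wx": 0.0, "wy": 0.0, "wz": 0.0, "grip": 0.3},
  {"x": -0.001, "y": -0.001, "z": 0.142, "wx": 0.0, "wy": 0.0, "wz": 0.0, "grip": 0.3},
  {"x": -0.001, "y": -0.001, "z": 0.142, "wx": 0.0, "wy": 0.0, "wz": 0.0, "grip": 0.3},
  {"x": -0.001, "y": -0.001, "z": 0.142, "wx": 0.0, "wy": 0.0, "wz": 0.0, "grip": 0.3},
])

```text
time: 12.28
position: [0.5443, 0.0622, 0.3418]
ee_rot: [3.142, -0.002, 0.193]
contact_force: [0.0, 0.5, -0.1]
width: 0.438
finger_force: 40.3
```

Emit:
jog_arm([
  {"x": 0.0, "y": 0.006, "z": 0.0, "wx": 0.0, "wy": 0.0, "wz": 0.0, "grip": 0.3},
  {"x": 0.0, "y": 0.006, "z": 0.006, "wx": 0.0, "wy": 0.0, "wz": 0.0, "grip": 0.3},
  {"x": 0.0, "y": 0.006, "z": 0.01, "wx": 0.0, "wy": 0.0, "wz": 0.0, "grip": 0.3},
  {"x": 0.0, "y": 0.006, "z": 0.01, "wx": 0.0, "wy": 0.0, "wz": 0.0, "grip": 0.3},
  {"x": 0.0, "y": 0.006, "z": 0.01, "wx": 0.0, "wy": 0.0, "wz": 0.0, "grip": 0.3},
])

```text
time: 12.7
position: [0.5445, 0.0607, 0.3392]
ee_rot: [3.141, -0.003, 0.193]
contact_force: [0.9, -0.6, -0.3]
width: 0.44
finger_force: 40.3
```

Inserted with no side force, and the position is good. Next I'll press on toward the beads.

Emit:
jog_arm([
  {"x": 0.0, "y": 0.0, "z": 0.004, "wx": 0.0, "wy": 0.0, "wz": 0.0, "grip": 0.3},
  {"x": 0.0, "y": 0.0, "z": 0.008, "wx": 0.0, "wy": 0.0, "wz": 0.0, "grip": 0.3},
  {"x": 0.0, "y": 0.0, "z": 0.012, "wx": 0.0, "wy": 0.0, "wz": 0.0, "grip": 0.3},
  {"x": 0.0, "y": 0.0, "z": 0.012, "wx": 0.0, "wy": 0.0, "wz": 0.0, "grip": 0.3},
  {"x": 0.0, "y": 0.0, "z": 0.012, "wx": 0.0, "wy": 0.0, "wz": 0.0, "grip": 0.3},
])

```text
time: 13.12
position: [0.5452, 0.0608, 0.3371]
ee_rot: [3.141, -0.005, 0.193]
contact_force: [1.5, 0.1, 5.8]
width: 0.435
finger_force: 40.8
```

Emit:
jog_arm([
  {"x": 0.0, "y": 0.0, "z": 0.004, "wx": 0.0, "wy": 0.0, "wz": 0.0, "grip": 0.3},
  {"x": 0.0, "y": 0.0, "z": 0.008, "wx": 0.0, "wy": 0.0, "wz": 0.0, "grip": 0.3},
  {"x": 0.0, "y": 0.0, "z": 0.012, "wx": 0.0, "wy": 0.0, "wz": 0.0, "grip": 0.3},
  {"x": 0.0, "y": 0.0, "z": 0.016, "wx": 0.0, "wy": 0.0, "wz": 0.0, "grip": 0.3},
  {"x": 0.0, "y": 0.0, "z": 0.016, "wx": 0.0, "wy": 0.0, "wz": 0.0, "grip": 0.3},
  {"x": 0.0, "y": 0.0, "z": 0.016, "wx": 0.0, "wy": 0.0, "wz": 0.0, "grip": 0.3},
])

```text
time: 13.62
position: [0.5454, 0.0608, 0.3329]
ee_rot: [3.141, -0.005, 0.193]
contact_force: [2.3, -0.4, 3.9]
width: 0.437
finger_force: 40.7
```

Force is falling, so it's going past the beads. I'll continue to the seat (TCP about 0.325).

Emit:
jog_arm([
  {"x": 0.0, "y": 0.0, "z": 0.006, "wx": 0.0, "wy": 0.0, "wz": 0.0, "grip": 0.3},
  {"x": 0.0, "y": 0.0, "z": 0.012, "wx": 0.0, "wy": 0.0, "wz": 0.0, "grip": 0.3},
  {"x": 0.0, "y": 0.0, "z": 0.018, "wx": 0.0, "wy": 0.0, "wz": 0.0, "grip": 0.3},
  {"x": 0.0, "y": 0.0, "z": 0.024, "wx": 0.0, "wy": 0.0, "wz": 0.0, "grip": 0.3},
  {"x": 0.0, "y": 0.0, "z": 0.024, "wx": 0.0, "wy": 0.0, "wz": 0.0, "grip": 0.3},
  {"x": 0.0, "y": 0.0, "z": 0.024, "wx": 0.0, "wy": 0.0, "wz": 0.0, "grip": 0.3},
])

```text
time: 14.12
position: [0.5443, 0.0607, 0.3256]
ee_rot: [-3.141, -0.002, 0.193]
contact_force: [4.5, -0.3, -1.6]
width: 0.433
finger_force: 40.4
```

Emit:
jog_arm([
  {"x": 0.0, "y": 0.0, "z": 0.004, "wx": 0.0, "wy": 0.0, "wz": 0.0, "grip": 0.3},
  {"x": 0.0, "y": 0.0, "z": 0.008, "wx": 0.0, "wy": 0.0, "wz": 0.0, "grip": 0.3},
  {"x": 0.0, "y": 0.0, "z": 0.008, "wx": 0.0, "wy": 0.0, "wz": 0.0, "grip": 0.3},
  {"x": 0.0, "y": 0.0, "z": 0.008, "wx": 0.0, "wy": 0.0, "wz": 0.0, "grip": 0.3},
])

```text
time: 14.45
position: [0.5445, 0.0609, 0.3251]
ee_rot: [3.141, -0.002, 0.193]
contact_force: [0.7, -1.3, 7.9]
width: 0.435
finger_force: 41.4
```

Emit:
jog_arm([
  {"x": 0.0, "y": 0.0, "z": 0.002, "wx": 0.0, "wy": 0.0, "wz": 0.0, "grip": 0.3},
  {"x": 0.0, "y": 0.0, "z": 0.002, "wx": 0.0, "wy": 0.0, "wz": 0.0, "grip": 0.3},
  {"x": 0.0, "y": 0.0, "z": 0.002, "wx": 0.0, "wy": 0.0, "wz": 0.0, "grip": 0.3},
  {"x": 0.0, "y": 0.0, "z": 0.002, "wx": 0.0, "wy": 0.0, "wz": 0.0, "grip": 0.3},
])

```text
time: 14.78
position: [0.5445, 0.061, 0.325]
ee_rot: [3.14, -0.002, 0.193]
contact_force: [-0.5, -1.6, 13.2]
width: 0.436
finger_force: 41.7
```

Run:
```python
from h import *
for i in range(8):
    s=status.observe(); print(s['time'],s['position'].round(4),s['contact_force'].round(1))
    c,p,d=snap('side')
cv2.imwrite('pics/s8.png',cv2.resize(p[215:335,245:365],(600,600),interpolation=2)[:,:,::-1])
held()
```

```text
14.7833 [0.5445 0.061  0.325 ] [-0.5 -1.6 13.2]
14.8333 [0.5444 0.061  0.325 ] [-1.  -1.7 12.6]
14.8833 [0.5444 0.061  0.325 ] [-2.1 -0.6 12.4]
14.9333 [0.5444 0.061  0.325 ] [-1.6 -0.9 12.1]
14.9833 [0.5444 0.061  0.325 ] [-1.2 -1.3 13. ]
15.0333 [0.5444 0.061  0.325 ] [-1.3 -1.7 12.2]
15.0833 [0.5445 0.061  0.325 ] [-1.2 -2.7 12.7]
15.1333 [0.5444 0.061  0.325 ] [-1.  -1.6 13. ]
held top n 6724 tool x [-0.0166  0.0183] y [-0.0168  0.0168] plane [0.0197 0.0018 0.1571]
 rim x [-0.0173  0.0188]
```

View pics/s8.png

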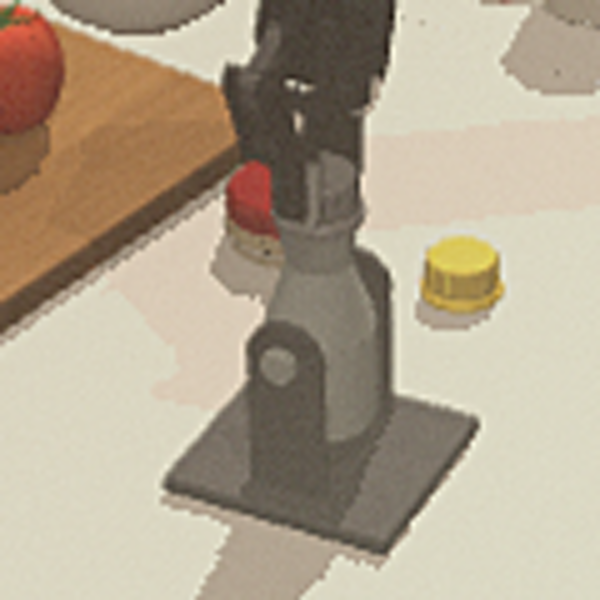

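The cap sits on the collar with the bottle upright. The push is about 12.6 N, so I'll ease it to about 10.

Emit:
jog_arm([
  {"x": 0.0, "y": 0.0, "z": -0.001, "wx": 0.0, "wy": 0.0, "wz": 0.0, "grip": 0.3},
  {"x": 0.0, "y": 0.0, "z": -0.001, "wx": 0.0, "wy": 0.0, "wz": 0.0, "grip": 0.3},
  {"x": 0.0, "y": 0.0, "z": -0.001, "wx": 0.0, "wy": 0.0, "wz": 0.0, "grip": 0.3},
  {"x": 0.0, "y": 0.0, "z": -0.001, "wx": 0.0, "wy": 0.0, "wz": 0.0, "grip": 0.3},
  {"x": 0.0, "y": 0.0, "z": -0.001, "wx": 0.0, "wy": 0.0, "wz": 0.0, "grip": 0.3},
  {"x": 0.0, "y": 0.0, "z": -0.001, "wx": 0.0, "wy": 0.0, "wz": 0.0, "grip": 0.3},
])

```text
time: 15.73
position: [0.5444, 0.061, 0.325]
ee_rot: [3.141, -0.002, 0.193]
contact_force: [0.2, -1.9, 9.9]
width: 0.434
finger_force: 41.5
```

```bash
python3 -c "
from workcell import r; print(r.job_done())"
```

```text
the job is handed in; nothing more can be done
None
```

The bottle is upright, the grey snap cap has clicked past the beads and sits home on the collar, and I handed the job in at about 15.7 s with the arm still gripping the cap and pressing down with about 10 N.

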